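# Put the canister set on its shelf in order of height

### The job

Put the four stoneware canisters away on the bamboo shelf in order of height, one upright in the middle of each round grey rest: the tallest at the end nearest the sugar pot, stepping down to the shortest at the blender jar's end. Set each one down without dropping it or knocking any of them over, and leave the sugar pot where it stands.

Things in the scene. Friction and masses are not known exactly. Their poses are not given: they have to be found in the camera images.
- canister_largest: The tallest and widest of a set of four closed canisters: slate-grey glazed stoneware cylinder with a flat bamboo lid of the same diameter (fixed on), 60 mm in diameter, 136 mm tall, about 480 g. Plain round body, can be gripped across its sides anywhere. Origin: centre of its underside, z axis up. It starts upright on the table.
- canister_large: The second tallest of a set of four closed canisters: slate-grey glazed stoneware cylinder with a flat bamboo lid of the same diameter (fixed on), 54 mm in diameter, 114 mm tall, about 350 g. Plain round body, can be gripped across its sides anywhere. Origin: centre of its underside, z axis up. It starts upright on the table.
- canister_small: The third tallest of a set of four closed canisters: slate-grey glazed stoneware cylinder with a flat bamboo lid of the same diameter (fixed on), 48 mm in diameter, 92 mm tall, about 240 g. Plain round body, can be gripped across its sides anywhere. Origin: centre of its underside, z axis up. It starts upright on the table.
- canister_smallest: The shortest and narrowest of a set of four closed canisters: slate-grey glazed stoneware cylinder with a flat bamboo lid of the same diameter (fixed on), 42 mm in diameter, 70 mm tall, about 160 g. Plain round body, can be gripped across its sides anywhere. Origin: centre of its underside, z axis up. It starts upright on the table.
- rest_a: One of four alike round dark grey rubber rests, 76 mm in diameter and 3 mm thick, fixed on the bamboo shelf in one row, 100 mm from centre to centre. The letters say nothing about the order in the row. Origin: centre of its underside, on the shelf's deck 45 mm above the table; a canister stands 3 mm higher.
- rest_b: One of four alike round dark grey rubber rests, 76 mm in diameter and 3 mm thick, fixed on the bamboo shelf in one row, 100 mm from centre to centre. The letters say nothing about the order in the row. Origin: centre of its underside, on the shelf's deck 45 mm above the table; a canister stands 3 mm higher.
- rest_c: One of four alike round dark grey rubber rests, 76 mm in diameter and 3 mm thick, fixed on the bamboo shelf in one row, 100 mm from centre to centre. The letters say nothing about the order in the row. Origin: centre of its underside, on the shelf's deck 45 mm above the table; a canister stands 3 mm higher.
- rest_d: One of four alike round dark grey rubber rests, 76 mm in diameter and 3 mm thick, fixed on the bamboo shelf in one row, 100 mm from centre to centre. The letters say nothing about the order in the row. Origin: centre of its underside, on the shelf's deck 45 mm above the table; a canister stands 3 mm higher.
- shelf: Low bamboo counter shelf, fixed, 400 mm long (its y axis), 110 mm deep (its x axis, pointing away from the robot), deck 45 mm above the table, an 8 mm high and 8 mm thick lip along the back edge of the deck. Origin: centre of its underside, at table height. The row of rests runs along its middle line (x = 0) at y = -150, -50, +50 and +150 mm. The space above it is open.
- sugar_pot: White ceramic sugar pot with its hinged lid tipped back open, 96 mm in diameter, 75 mm to the rim (the open lid reaches about 165 mm), standing loose on the table beyond one end of the shelf; a lime-green blender jar 212 mm tall stands beyond the other end. Which end varies. Origin: centre of its underside, z up.

How it is judged:
By the outcome, as a careful person would: the job done as asked, in the order asked, and still so for the second after the job is handed in, with the robot touching nothing.
It also fails if it takes over 115 s, if anything falls off the work surface, if the arm or the gripper's body presses on something with over 40 N, if the wrist force passes 120 N, or if a joint passes its speed limit or range.

### The arm

A 6-joint arm with a two-finger parallel gripper is mounted at the origin on the work surface. World frame = base frame: x ahead of the robot, y to its left, z up, the work surface at z = 0. Lengths are in mm, angles in rad, forces in N, time in s.
With the tool pointing down it reaches from about 300 to 875 mm from the base axis. Payload 4.2 kg.
Tool frame: the origin (TCP) lies at the very end of the fingers, on their centre line; the grasp point (between the pads) lies 19 mm behind it; z points along the fingers, y is the line along which they close (so a half turn about z gives the same grasp; the last joint's range is limited). The gripper opens to 85 mm and grips with 20 to 120 N. Pads are 22 mm wide; open, the fingers measure 114 mm over their backs; the gripper's body (76 mm by 85 mm) begins 54 mm behind the grasp point. The pads swing forward as they close: fully open they stand 13 mm farther back than shut.
Start: joints at [-1.187, 0.32, 1.565, -0, 1.257, -0.02], TCP at [225.931, -528.769, 231.338] pointing down, gripper open.
Joint ranges: [-3.11, 3.11], [-0.84, 2.01], [0.21, 2.61], [-1.34, 4.49], [0.05, 2.63], [-2.56, 2.56]. Speed limits (rad/s): [2.57, 2.57, 3.14, 3.14, 3.14, 3.14].

### API

Orientations are given as a 3x3 rotation matrix whose columns are the frame's x, y, z axes.
In Python, from rig import observe, camera, camera_params, finish_job, recognise, masks_of, tip_of gives the robot as it stands.
- The arm moves only by the tool carry_out, never from a script. Its argument "plan" is a list of rows, each an object of numbers: "tx", "ty", "tz": the shift along the world's x, y, z in units of 0.5 m (1.0 is 0.5 m); "wx", "wy", "wz": the turn, a rotation vector about the world's x, y, z in units of pi/2 rad (1.0 is pi/2 rad); "fingers": the opening, from -1 (shut) to 1 (fully open). A call has 1 to 12 rows; each row shifts and turns the commanded pose from where the row before left it; what a row does not reach is not made up. A row lasts 1/8 s, in which the tool goes at most 62.5 mm and 10.7 degrees, less where a joint would pass 70% of its speed; a pose out of reach is approached as far as the arm can. A call with a number of a shift or a turn outside -1 to 1 is refused whole. A call with a gripper value outside its range is refused whole. The fingers move at their own pace and stop on an object; the grip force is fixed at half the most. Time passes only in rows, so rows that do not move let the fingers close. It gives the time, the measured TCP pose, the force, the opening and the grip force at its end, in the units of the state.
- observe(): the state, without advancing time (a new reading comes with each control period).
- camera(name): name is "side" or "top"; returns the picture (400x640x3 uint8, red, green, blue); there is no depth.
- camera_params(name): a dict with "vfov" (degrees; the focal length in pixels is half the picture's height over the tangent of half this angle, whatever the lens; pixels are square), "cx", "cy" (the principal point, pixels), "xyz" and "rotation" of the camera in the world. Camera axes: x right, y down, z forward; pixel columns grow to the right and rows downward; lengths in mm; the calibration is good to about 2 mm. A picture is of the moment at which its call begins. camera_params takes no time and is no camera call.
- finish_job(): hands the job in; it is judged then, once.
Trained networks look in the newest picture that a camera, given by its name, has taken for a name from the list of things; names that differ only in an ending like _2 or _b are one class to them, and where a whole thing is asked for, a point or a joint stands for the part that bears it (a point fixed in the world has none). Each returns a list of dicts, best first, with "score" (0 to 1); they miss things now and then, are a little off and sometimes report something else, mostly with a low value. They report only what shows in the picture. A call takes as long as a camera call.
- recognise(name, camera): "at" ([x, y, z] in mm, in world coordinates, good to about 4 mm: the middle of the surface that is visible of it).
- masks_of(name, camera): "region" (400x640 bool, what is visible of it).
- tip_of(name, camera): "at" ([x, y, z] in mm, in world coordinates, good to about 4 mm: a listed point, or the origin of a listed thing).
The state is a dict: "time": time; "joint_positions": joint angles; "joint_vel": joint speeds; "effort": joint torques, N m; "tcp_pos": TCP position; "eef_rot": TCP orientation; "contact_force": force on the tool from outside, world axes, zero at the start; "wrist_torque": the same for the moment, N m; "grip_width": finger opening in mm; "gripper_force": force on a finger pad.
Only numpy, scipy, OpenCV 4.12 (cv2) and the standard library are available. Lean on these libraries where they do the work, as an engineer would, in place of code of your own. Each camera call takes 0.05 s, during which the arm holds its last target. There are 200 camera calls.

## Working session

There is one attempt and no reset: what is moved stays moved. The work goes in short steps, Python scripts to look and compute and a tool call to move; the robot and the scene stay as the last step left them, time stands still between calls to the robot, and variables do not carry over. Pictures are saved under pics/ and viewed, at most 14 in all, crops included, and the job is handed in when it is done.

Besides the shell and the picture viewer there is one more tool, called after "Call:" as name(argument=value, ...), one argument or row to a line, values as JSON. carry_out: Moves the arm, as the interface text tells. Shifts and turns lie within -1 to 1; 1 stands for 0.5 m of shift or pi/2 rad of turn. Its arguments: {"type":"object","properties":{"plan":{"type":"array","items":{"type":"object","properties":{"tx":{"type":"number"},"ty":{"type":"number"},"tz":{"type":"number"},"wx":{"type":"number"},"wy":{"type":"number"},"wz":{"type":"number"},"fingers":{"type":"number"}}}}},"required":["plan"]}

```bash
ls; mkdir -p pics
python3 - <<'E'
from rig import *
import cv2
for c in ("top","side"):
    cv2.imwrite(f"pics/{c}0.png",camera(c)[:,:,::-1]); print(camera_params(c))
    for n in ("canister_largest","canister_large","canister_small","canister_smallest","rest_a","shelf","sugar_pot"):
        print(c,n,[(round(d["score"],2),[round(v) for v in d["at"]]) for d in tip_of(n,c)])
s=observe();print(s["time"],s["eef_rot"],s["grip_width"])
E
```

```text
pics
{'vfov': 43.351661819616666, 'cx': 317.9678388662825, 'cy': 199.6194659771908, 'xyz': array([ 281.02928273,  -12.17049352, 1374.1875043 ]), 'rotation': array([[ 0.08188524, -0.97490406,  0.20701901],
       [-0.99663867, -0.08061625,  0.014573  ],
       [ 0.00248182, -0.20751647, -0.97822838]])}
top canister_largest [(0.74, [444, 262, 1])]
top canister_large [(0.8, [450, -70, 0])]
top canister_small [(0.68, [446, 92, 3]), (0.45, [453, -69, -1]), (0.15, [465, -274, 2])]
top canister_smallest [(0.73, [464, -273, -1])]
top rest_a [(0.75, [626, 56, 45]), (0.72, [613, -144, 44]), (0.71, [643, 153, 46])]
top shelf [(0.65, [624, 6, 3]), (0.43, [446, 98, -1])]
top sugar_pot [(0.83, [603, 400, -1])]
{'vfov': 53.393075517120046, 'cx': 319.9204566564151, 'cy': 200.27855447554128, 'xyz': array([370.3711665 , 917.24721777, 786.38688246]), 'rotation': array([[-0.97589265, -0.1480424 ,  0.16036512],
       [-0.21724791,  0.58854955, -0.7787251 ],
       [ 0.02090152, -0.79479109, -0.60652308]])}
side canister_largest [(0.73, [448, 260, 1])]
side canister_large [(0.59, [454, -72, 1])]
side canister_small [(0.68, [445, 96, -2])]
side canister_smallest [(0.65, [467, -274, -1])]
side rest_a [(0.78, [629, 55, 47]), (0.72, [608, -147, 38]), (0.68, [620, -44, 47]), (0.67, [640, 152, 49])]
side shelf [(0.82, [622, 4, 3])]
side sugar_pot [(0.85, [605, 399, -1])]
0.8 [[ 9.19570105e-01  3.92925974e-01  2.52992635e-05]
 [ 3.92925975e-01 -9.19570100e-01 -9.39954238e-05]
 [-1.36687972e-05  9.63761195e-05 -9.99999995e-01]] 85.42848760857947
```

View pics/top0.png

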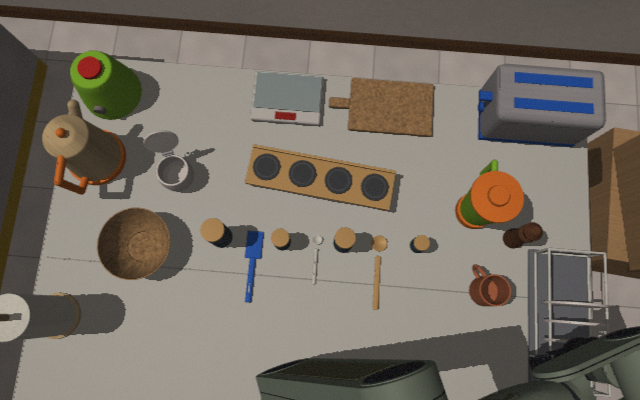

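View pics/side0.png

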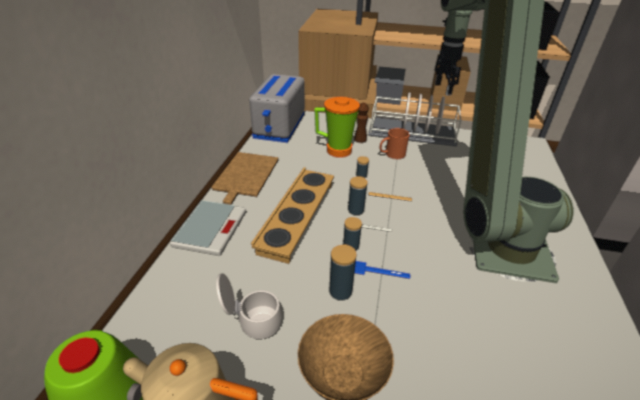

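The top view has the sugar pot at (172,170), on the +y side, and the blender jar at (490,200), on the −y side. The canisters, from left to right, are largest (213,232), small (281,239), large (345,239) and smallest (421,243). The rests are at (266,166), (303,173), (338,180) and (375,186). The side view agrees, so the tallest goes on the +y rest. I'll refine the positions next.

```bash
cat > h.py <<'E'
from rig import *
import numpy as np, cv2
H=dict(canister_largest=136,canister_large=114,canister_small=92,canister_smallest=70)
def ray(c,u,v,z):
    p=camera_params(c);f=200/np.tan(np.radians(p["vfov"]/2))
    d=p["rotation"]@np.array([(u-p["cx"])/f,(v-p["cy"])/f,1]);return p["xyz"]+d*(z-p["xyz"][2])/d[2]
def lid(c,img,m,z):
    hsv=cv2.cvtColor(img,cv2.COLOR_RGB2HSV)
    m=cv2.dilate(m.astype(np.uint8),np.ones((3,3)))&((hsv[...,0]<25)&(hsv[...,1]>70)&(hsv[...,2]>110)).astype(np.uint8)
    n,_,st,ce=cv2.connectedComponentsWithStats(m);i=1+np.argmax(st[1:,4]);return ray(c,*ce[i],z)[:2],st[i,4]
E
python3 - <<'E'
from h import *
np.set_printoptions(precision=1,suppress=True)
for c in ("top","side"):
    img=camera(c)
    for n,h in H.items():
        for d in masks_of(n,c)[:2]: print(c,n,round(d["score"],2),*lid(c,img,d["region"],h-3*(c=="side")))
    for d in masks_of("rest_a",c):
        m=d["region"]; v,u=np.nonzero(m);print(c,"rest",round(d["score"],2),ray(c,u.mean(),v.mean(),48)[:2],m.sum())
E
```

```text
top canister_largest 0.67 [446.1 263.2] 445
top canister_large 0.72 [456.5 -68.5] 351
top canister_small 0.6 [446.2  97.1] 261
top canister_smallest 0.49 [449.1  99. ] 261
top canister_smallest 0.44 [615.  -32.7] 122
top rest 0.98 [ 609.8 -140.1] 594
top rest 0.71 [642.6 158.1] 593
top rest 0.6 [621.8 -40.8] 616
side canister_largest 0.76 [446.2 266. ] 434
side canister_large 0.87 [457.5 -65.7] 184
side canister_small 0.87 [446.5  99.9] 198
side canister_smallest 0.59 [ 467.4 -267.8] 85
side rest 0.79 [643.3 161.1] 431
side rest 0.54 [632.8  62. ] 353
side rest 0.53 [ 610.3 -135.9] 254
side rest 0.48 [629.4 400.1] 2359
```

Call:
carry_out(
  plan=[
    {"tx": 0.06,"ty": 0.0643,"wz": 0.0848,"fingers": 1},
    {"tx": 0.06,"ty": 0.0643,"wz": 0.0848,"fingers": 1},
    {"tx": 0.06,"ty": 0.0643,"wz": 0.0848,"fingers": 1},
    {"tx": 0.06,"ty": 0.0643,"wz": 0.0848,"fingers": 1},
    {"tx": 0.06,"ty": 0.0643,"wz": 0.0848,"fingers": 1},
    {"tx": 0.06,"ty": 0.0643,"wz": 0.0848,"fingers": 1},
    {"tx": 0.06,"ty": 0.0643,"wz": 0.0848,"fingers": 1},
    {"tx": 0.06,"ty": 0.0643,"wz": 0.0848,"fingers": 1},
    {"fingers": 1},
    {"fingers": 1},
  ],
)

```text
validation failed for argument at $.pl...
```

Call:
carry_out(
  plan=[
    {"tx": 0.06,"ty": 0.064,"tz": 0,"wx": 0,"wy": 0,"wz": 0.085,"fingers": 1},
    {"tx": 0.06,"ty": 0.064,"tz": 0,"wx": 0,"wy": 0,"wz": 0.085,"fingers": 1},
    {"tx": 0.06,"ty": 0.064,"tz": 0,"wx": 0,"wy": 0,"wz": 0.085,"fingers": 1},
    {"tx": 0.06,"ty": 0.064,"tz": 0,"wx": 0,"wy": 0,"wz": 0.085,"fingers": 1},
    {"tx": 0.06,"ty": 0.064,"tz": 0,"wx": 0,"wy": 0,"wz": 0.085,"fingers": 1},
    {"tx": 0.06,"ty": 0.064,"tz": 0,"wx": 0,"wy": 0,"wz": 0.085,"fingers": 1},
    {"tx": 0.06,"ty": 0.064,"tz": 0,"wx": 0,"wy": 0,"wz": 0.085,"fingers": 1},
    {"tx": 0.06,"ty": 0.064,"tz": 0,"wx": 0,"wy": 0,"wz": 0.085,"fingers": 1},
    {"tx": 0,"ty": 0,"tz": 0,"wx": 0,"wy": 0,"wz": 0,"fingers": 1},
    {"tx": 0,"ty": 0,"tz": 0,"wx": 0,"wy": 0,"wz": 0,"fingers": 1},
  ],
)

```text
time: 2.65
tcp_pos: [465.7, -272.9, 231.3]
eef_rot: [[0.099, 0.995, -0.0], [0.995, -0.099, -0.0], [-0.0, -0.0, -1.0]]
contact_force: [-1.2, -0.4, -0.2]
grip_width: 85.3
gripper_force: 0.0
```

Call:
carry_out(
  plan=[
    {"tx": 0,"ty": 0.002,"tz": -0.08,"wx": 0,"wy": 0,"wz": 0,"fingers": 1},
    {"tx": 0,"ty": 0,"tz": -0.08,"wx": 0,"wy": 0,"wz": 0,"fingers": 1},
    {"tx": 0,"ty": 0,"tz": -0.08,"wx": 0,"wy": 0,"wz": 0,"fingers": 1},
    {"tx": 0,"ty": 0,"tz": -0.08,"wx": 0,"wy": 0,"wz": 0,"fingers": 1},
    {"tx": 0,"ty": 0,"tz": -0.08,"wx": 0,"wy": 0,"wz": 0,"fingers": 1},
    {"tx": 0,"ty": 0,"tz": 0,"wx": 0,"wy": 0,"wz": 0,"fingers": 0.1},
    {"tx": 0,"ty": 0,"tz": 0,"wx": 0,"wy": 0,"wz": 0,"fingers": 0.1},
    {"tx": 0,"ty": 0,"tz": 0,"wx": 0,"wy": 0,"wz": 0,"fingers": -1},
    {"tx": 0,"ty": 0,"tz": 0,"wx": 0,"wy": 0,"wz": 0,"fingers": -1},
    {"tx": 0,"ty": 0,"tz": 0,"wx": 0,"wy": 0,"wz": 0,"fingers": -1},
    {"tx": 0,"ty": 0,"tz": 0,"wx": 0,"wy": 0,"wz": 0,"fingers": -1},
  ],
)

```text
time: 4.03
tcp_pos: [467.0, -272.8, 33.4]
eef_rot: [[0.098, 0.995, 0.003], [0.995, -0.098, -0.003], [-0.002, 0.004, -1.0]]
contact_force: [-0.6, -2.1, 6.8]
grip_width: 41.0
gripper_force: 60.9
```

Call:
carry_out(
  plan=[
    {"tx": 0,"ty": 0,"tz": 0.03,"wx": 0,"wy": 0,"wz": 0,"fingers": -1},
    {"tx": 0,"ty": 0,"tz": 0.06,"wx": 0,"wy": 0,"wz": 0,"fingers": -1},
    {"tx": 0,"ty": 0,"tz": 0.07,"wx": 0,"wy": 0,"wz": 0,"fingers": -1},
    {"tx": 0,"ty": 0,"tz": 0.04,"wx": 0,"wy": 0,"wz": 0,"fingers": -1},
    {"tx": 0.03,"ty": 0.028,"tz": 0,"wx": 0,"wy": 0,"wz": 0,"fingers": -1},
    {"tx": 0.06,"ty": 0.05,"tz": 0,"wx": 0,"wy": 0,"wz": 0,"fingers": -1},
    {"tx": 0.06,"ty": 0.05,"tz": 0,"wx": 0,"wy": 0,"wz": 0,"fingers": -1},
    {"tx": 0.06,"ty": 0.05,"tz": 0,"wx": 0,"wy": 0,"wz": 0,"fingers": -1},
    {"tx": 0.05,"ty": 0.05,"tz": 0,"wx": 0,"wy": 0,"wz": 0,"fingers": -1},
    {"tx": 0.028,"ty": 0.03,"tz": 0,"wx": 0,"wy": 0,"wz": 0,"fingers": -1},
    {"tx": 0,"ty": 0,"tz": 0,"wx": 0,"wy": 0,"wz": 0,"fingers": -1},
    {"tx": 0,"ty": 0,"tz": 0,"wx": 0,"wy": 0,"wz": 0,"fingers": -1},
  ],
)

```text
time: 5.52
tcp_pos: [609.0, -143.1, 131.0]
eef_rot: [[0.099, 0.995, -0.002], [0.995, -0.099, -0.0], [-0.0, -0.002, -1.0]]
contact_force: [-0.3, 0.1, -2.1]
grip_width: 40.5
gripper_force: 61.0
```

Run:
```python
from h import *
a=camera("top")[120:260,220:440,::-1];b=camera("side")[120:280,230:450,::-1]
cv2.imwrite("pics/p1.png",cv2.resize(np.hstack([a,b[:140]]),None,fx=1.8,fy=1.8,interpolation=cv2.INTER_CUBIC))
```

```text
(no output)
```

View pics/p1.png

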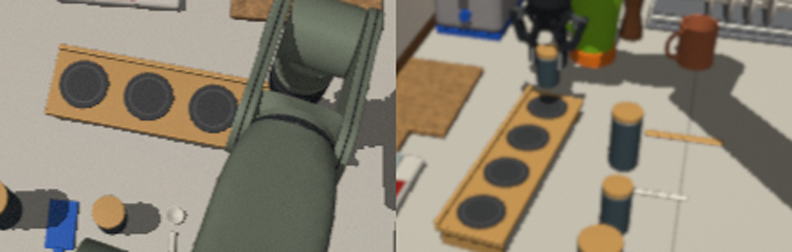

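In the left half (top view) the arm hides the target rest. In the right half (side view) the canister hangs upright at crop (545,65), above the far rest at (547,105). Lowering now.

Call:
carry_out(
  plan=[
    {"tx": 0.001,"ty": 0,"tz": -0.04,"wx": 0,"wy": 0,"wz": 0,"fingers": -1},
    {"tx": 0,"ty": 0,"tz": -0.03,"wx": 0,"wy": 0,"wz": 0,"fingers": -1},
    {"tx": 0,"ty": 0,"tz": -0.02,"wx": 0,"wy": 0,"wz": 0,"fingers": -1},
    {"tx": 0,"ty": 0,"tz": -0.004,"wx": 0,"wy": 0,"wz": 0,"fingers": -1},
    {"tx": 0,"ty": 0,"tz": 0,"wx": 0,"wy": 0,"wz": 0,"fingers": -1},
    {"tx": 0,"ty": 0,"tz": 0,"wx": 0,"wy": 0,"wz": 0,"fingers": -1},
  ],
)

```text
time: 6.38
tcp_pos: [610.9, -142.9, 85.0]
eef_rot: [[0.099, 0.995, 0.001], [0.995, -0.099, -0.0], [-0.0, 0.001, -1.0]]
contact_force: [0.6, -0.4, -2.6]
grip_width: 40.9
gripper_force: 61.0
```

Call:
carry_out(
  plan=[
    {"tx": 0,"ty": 0,"tz": -0.003,"wx": 0,"wy": 0,"wz": 0,"fingers": -1},
    {"tx": 0,"ty": 0,"tz": 0,"wx": 0,"wy": 0,"wz": 0,"fingers": -1},
    {"tx": 0,"ty": 0,"tz": 0,"wx": 0,"wy": 0,"wz": 0,"fingers": -1},
  ],
)

```text
time: 6.75
tcp_pos: [610.5, -142.7, 82.9]
eef_rot: [[0.099, 0.995, 0.0], [0.995, -0.099, -0.0], [0.0, 0.0, -1.0]]
contact_force: [0.9, 0.1, -2.0]
grip_width: 41.0
gripper_force: 61.0
```

Call:
carry_out(
  plan=[
    {"tx": 0,"ty": 0,"tz": -0.003,"wx": 0,"wy": 0,"wz": 0,"fingers": -1},
    {"tx": 0,"ty": 0,"tz": 0,"wx": 0,"wy": 0,"wz": 0,"fingers": -1},
    {"tx": 0,"ty": 0,"tz": 0,"wx": 0,"wy": 0,"wz": 0,"fingers": -1},
  ],
)

```text
time: 7.12
tcp_pos: [610.5, -142.8, 81.5]
eef_rot: [[0.099, 0.995, 0.0], [0.995, -0.099, -0.0], [-0.0, 0.0, -1.0]]
contact_force: [-0.3, 0.7, -1.2]
grip_width: 40.4
gripper_force: 61.2
```

Call:
carry_out(
  plan=[
    {"tx": 0,"ty": 0,"tz": -0.002,"wx": 0,"wy": 0,"wz": 0,"fingers": -1},
    {"tx": 0,"ty": 0,"tz": 0,"wx": 0,"wy": 0,"wz": 0,"fingers": -1},
    {"tx": 0,"ty": 0,"tz": 0,"wx": 0,"wy": 0,"wz": 0,"fingers": -1},
  ],
)

```text
time: 7.5
tcp_pos: [610.6, -142.8, 81.5]
eef_rot: [[0.099, 0.995, 0.001], [0.995, -0.099, -0.0], [-0.0, 0.001, -1.0]]
contact_force: [-2.6, 0.5, 4.4]
grip_width: 40.5
gripper_force: 61.3
```

Call:
carry_out(
  plan=[
    {"tx": 0,"ty": 0,"tz": 0,"wx": 0,"wy": 0,"wz": 0,"fingers": 0.2},
    {"tx": 0,"ty": 0,"tz": 0,"wx": 0,"wy": 0,"wz": 0,"fingers": 1},
    {"tx": 0,"ty": 0,"tz": 0,"wx": 0,"wy": 0,"wz": 0,"fingers": 1},
    {"tx": 0,"ty": 0,"tz": 0,"wx": 0,"wy": 0,"wz": 0,"fingers": 1},
    {"tx": 0,"ty": 0,"tz": 0,"wx": 0,"wy": 0,"wz": 0,"fingers": 1},
    {"tx": 0,"ty": 0,"tz": 0.05,"wx": 0,"wy": 0,"wz": 0,"fingers": 1},
    {"tx": 0,"ty": 0,"tz": 0.08,"wx": 0,"wy": 0,"wz": 0,"fingers": 1},
    {"tx": 0,"ty": 0,"tz": 0.08,"wx": 0,"wy": 0,"wz": 0,"fingers": 1},
    {"tx": 0,"ty": 0,"tz": 0.08,"wx": 0,"wy": 0,"wz": 0,"fingers": 1},
    {"tx": 0,"ty": 0,"tz": 0,"wx": 0,"wy": 0,"wz": 0,"fingers": 1},
  ],
)

```text
time: 8.75
tcp_pos: [612.2, -143.2, 229.3]
eef_rot: [[0.099, 0.995, 0.008], [0.995, -0.099, -0.002], [-0.001, 0.008, -1.0]]
contact_force: [0.9, -0.9, -1.0]
grip_width: 85.3
gripper_force: 0.0
```

Call:
carry_out(
  plan=[
    {"tx": -0.048,"ty": 0.076,"tz": 0,"wx": 0,"wy": 0,"wz": 0,"fingers": 1},
    {"tx": -0.056,"ty": 0.08,"tz": 0,"wx": 0,"wy": 0,"wz": 0,"fingers": 1},
    {"tx": -0.056,"ty": 0.08,"tz": 0,"wx": 0,"wy": 0,"wz": 0,"fingers": 1},
    {"tx": -0.056,"ty": 0.08,"tz": 0,"wx": 0,"wy": 0,"wz": 0,"fingers": 1},
    {"tx": -0.056,"ty": 0.08,"tz": 0,"wx": 0,"wy": 0,"wz": 0,"fingers": 1},
    {"tx": -0.056,"ty": 0.08,"tz": 0,"wx": 0,"wy": 0,"wz": 0,"fingers": 1},
    {"tx": 0,"ty": 0,"tz": 0,"wx": 0,"wy": 0,"wz": 0,"fingers": 1},
    {"tx": 0,"ty": 0,"tz": 0,"wx": 0,"wy": 0,"wz": 0,"fingers": 1},
  ],
)

```text
time: 9.75
tcp_pos: [446.5, 95.0, 224.8]
eef_rot: [[0.098, 0.995, -0.0], [0.995, -0.098, -0.001], [-0.001, -0.0, -1.0]]
contact_force: [0.5, -1.2, -0.3]
grip_width: 85.4
gripper_force: 0.0
```

Run:
```python
from h import *
img=camera("top")
cv2.imwrite("pics/p2.png",cv2.resize(img[120:260,220:440,::-1],None,fx=3,fy=3,interpolation=cv2.INTER_CUBIC))
for d in masks_of("canister_smallest","top")[:2]: print(round(d["score"],2),*lid("top",img,d["region"],118))
for d in tip_of("canister_smallest","top")[:2]+tip_of("canister_smallest","side")[:2]: print(d)
```

```text
0.55 [ 612.39879128 -140.95635474] 216
0.2 [632.32129686 172.16210323] 64
{'at': [611.1, -142.1, 47.6], 'score': 0.67}
{'at': [626.3, 5.7, 0.3], 'score': 0.32}
{'at': [606.7, -142.4, 97.0], 'score': 0.83}
```

View pics/p2.png

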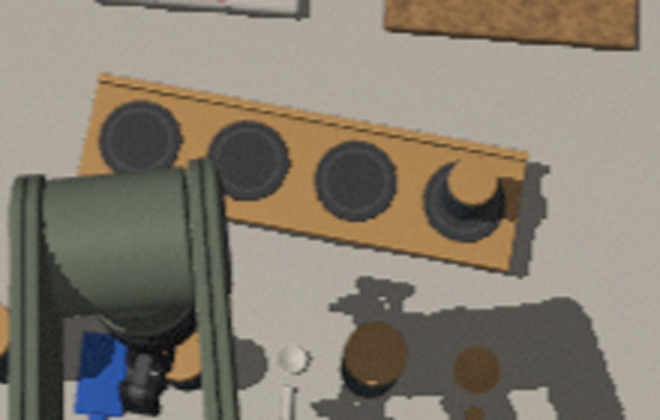

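The smallest stands upright on the blender-end rest, with its lid at crop (475,185) over the rest at (465,205). It is centred to within about 2 mm. Next is the small canister.

Call:
carry_out(
  plan=[
    {"tx": 0,"ty": 0.002,"tz": -0.08,"wx": 0,"wy": 0,"wz": 0,"fingers": 1},
    {"tx": 0,"ty": 0,"tz": -0.08,"wx": 0,"wy": 0,"wz": 0,"fingers": 1},
    {"tx": 0,"ty": 0,"tz": -0.08,"wx": 0,"wy": 0,"wz": 0,"fingers": 1},
    {"tx": 0,"ty": 0,"tz": -0.08,"wx": 0,"wy": 0,"wz": 0,"fingers": 1},
    {"tx": 0,"ty": 0,"tz": -0.026,"wx": 0,"wy": 0,"wz": 0,"fingers": 1},
    {"tx": 0,"ty": 0,"tz": 0,"wx": 0,"wy": 0,"wz": 0,"fingers": 0.2},
    {"tx": 0,"ty": 0,"tz": 0,"wx": 0,"wy": 0,"wz": 0,"fingers": 0.2},
    {"tx": 0,"ty": 0,"tz": 0,"wx": 0,"wy": 0,"wz": 0,"fingers": -1},
    {"tx": 0,"ty": 0,"tz": 0,"wx": 0,"wy": 0,"wz": 0,"fingers": -1},
    {"tx": 0,"ty": 0,"tz": 0,"wx": 0,"wy": 0,"wz": 0,"fingers": -1},
    {"tx": 0,"ty": 0,"tz": 0,"wx": 0,"wy": 0,"wz": 0,"fingers": -1},
  ],
)

```text
time: 11.32
tcp_pos: [447.1, 96.4, 53.7]
eef_rot: [[0.099, 0.995, 0.002], [0.995, -0.099, 0.0], [0.001, 0.002, -1.0]]
contact_force: [-2.1, 1.0, 7.2]
grip_width: 46.9
gripper_force: 60.9
```

Call:
carry_out(
  plan=[
    {"tx": 0,"ty": 0,"tz": 0.03,"wx": 0,"wy": 0,"wz": 0,"fingers": -1},
    {"tx": 0,"ty": 0,"tz": 0.06,"wx": 0,"wy": 0,"wz": 0,"fingers": -1},
    {"tx": 0,"ty": 0,"tz": 0.07,"wx": 0,"wy": 0,"wz": 0,"fingers": -1},
    {"tx": 0,"ty": 0,"tz": 0.04,"wx": 0,"wy": 0,"wz": 0,"fingers": -1},
    {"tx": 0.04,"ty": -0.02,"tz": 0,"wx": 0,"wy": 0,"wz": 0,"fingers": -1},
    {"tx": 0.07,"ty": -0.05,"tz": 0,"wx": 0,"wy": 0,"wz": 0,"fingers": -1},
    {"tx": 0.07,"ty": -0.06,"tz": 0,"wx": 0,"wy": 0,"wz": 0,"fingers": -1},
    {"tx": 0.07,"ty": -0.06,"tz": 0,"wx": 0,"wy": 0,"wz": 0,"fingers": -1},
    {"tx": 0.06,"ty": -0.05,"tz": 0,"wx": 0,"wy": 0,"wz": 0,"fingers": -1},
    {"tx": 0.039,"ty": -0.039,"tz": 0,"wx": 0,"wy": 0,"wz": 0,"fingers": -1},
    {"tx": 0,"ty": 0,"tz": 0,"wx": 0,"wy": 0,"wz": 0,"fingers": -1},
    {"tx": 0,"ty": 0,"tz": 0,"wx": 0,"wy": 0,"wz": 0,"fingers": -1},
  ],
)

```text
time: 12.82
tcp_pos: [620.4, -43.5, 150.9]
eef_rot: [[0.099, 0.995, -0.002], [0.995, -0.099, 0.0], [0.0, -0.002, -1.0]]
contact_force: [-0.0, -0.8, -3.2]
grip_width: 46.7
gripper_force: 62.4
```

Call:
carry_out(
  plan=[
    {"tx": 0,"ty": 0,"tz": -0.04,"wx": 0,"wy": 0,"wz": 0,"fingers": -1},
    {"tx": 0,"ty": 0,"tz": -0.03,"wx": 0,"wy": 0,"wz": 0,"fingers": -1},
    {"tx": 0,"ty": 0,"tz": -0.02,"wx": 0,"wy": 0,"wz": 0,"fingers": -1},
    {"tx": 0,"ty": 0,"tz": -0.003,"wx": 0,"wy": 0,"wz": 0,"fingers": -1},
    {"tx": 0,"ty": 0,"tz": 0,"wx": 0,"wy": 0,"wz": 0,"fingers": -1},
    {"tx": 0,"ty": 0,"tz": 0,"wx": 0,"wy": 0,"wz": 0,"fingers": -1},
  ],
)

```text
time: 13.58
tcp_pos: [621.4, -43.3, 106.5]
eef_rot: [[0.099, 0.995, 0.001], [0.995, -0.099, -0.0], [-0.0, 0.001, -1.0]]
contact_force: [0.1, -0.4, -3.5]
grip_width: 46.9
gripper_force: 62.4
```

Call:
carry_out(
  plan=[
    {"tx": 0,"ty": 0,"tz": -0.004,"wx": 0,"wy": 0,"wz": 0,"fingers": -1},
    {"tx": 0,"ty": 0,"tz": -0.002,"wx": 0,"wy": 0,"wz": 0,"fingers": -1},
    {"tx": 0,"ty": 0,"tz": -0.002,"wx": 0,"wy": 0,"wz": 0,"fingers": -1},
    {"tx": 0,"ty": 0,"tz": 0,"wx": 0,"wy": 0,"wz": 0,"fingers": -1},
    {"tx": 0,"ty": 0,"tz": 0,"wx": 0,"wy": 0,"wz": 0,"fingers": -1},
  ],
)

```text
time: 14.2
tcp_pos: [620.9, -43.3, 101.9]
eef_rot: [[0.099, 0.995, 0.0], [0.995, -0.099, -0.0], [-0.0, 0.0, -1.0]]
contact_force: [-0.5, 0.1, -1.2]
grip_width: 46.6
gripper_force: 62.6
```

Call:
carry_out(
  plan=[
    {"tx": 0,"ty": 0,"tz": -0.002,"wx": 0,"wy": 0,"wz": 0,"fingers": -1},
    {"tx": 0,"ty": 0,"tz": 0,"wx": 0,"wy": 0,"wz": 0,"fingers": -1},
    {"tx": 0,"ty": 0,"tz": 0,"wx": 0,"wy": 0,"wz": 0,"fingers": 0.3},
    {"tx": 0,"ty": 0,"tz": 0,"wx": 0,"wy": 0,"wz": 0,"fingers": 1},
    {"tx": 0,"ty": 0,"tz": 0,"wx": 0,"wy": 0,"wz": 0,"fingers": 1},
    {"tx": 0,"ty": 0,"tz": 0,"wx": 0,"wy": 0,"wz": 0,"fingers": 1},
    {"tx": 0,"ty": 0,"tz": 0,"wx": 0,"wy": 0,"wz": 0,"fingers": 1},
    {"tx": 0,"ty": 0,"tz": 0.05,"wx": 0,"wy": 0,"wz": 0,"fingers": 1},
    {"tx": 0,"ty": 0,"tz": 0.08,"wx": 0,"wy": 0,"wz": 0,"fingers": 1},
    {"tx": 0,"ty": 0,"tz": 0.08,"wx": 0,"wy": 0,"wz": 0,"fingers": 1},
    {"tx": 0,"ty": 0,"tz": 0.06,"wx": 0,"wy": 0,"wz": 0,"fingers": 1},
    {"tx": 0,"ty": 0,"tz": 0,"wx": 0,"wy": 0,"wz": 0,"fingers": 1},
  ],
)

```text
time: 15.7
tcp_pos: [622.3, -43.4, 238.7]
eef_rot: [[0.099, 0.995, 0.006], [0.995, -0.099, -0.001], [0.0, 0.006, -1.0]]
contact_force: [0.3, -0.4, 1.1]
grip_width: 85.4
gripper_force: 0.0
```

Call:
carry_out(
  plan=[
    {"tx": -0.05,"ty": -0.008,"tz": 0,"wx": 0,"wy": 0,"wz": 0,"fingers": 1},
    {"tx": -0.07,"ty": -0.01,"tz": 0,"wx": 0,"wy": 0,"wz": 0,"fingers": 1},
    {"tx": -0.07,"ty": -0.01,"tz": 0,"wx": 0,"wy": 0,"wz": 0,"fingers": 1},
    {"tx": -0.07,"ty": -0.01,"tz": 0,"wx": 0,"wy": 0,"wz": 0,"fingers": 1},
    {"tx": -0.07,"ty": -0.015,"tz": 0,"wx": 0,"wy": 0,"wz": 0,"fingers": 1},
    {"tx": 0,"ty": 0,"tz": 0,"wx": 0,"wy": 0,"wz": 0,"fingers": 1},
    {"tx": 0,"ty": 0,"tz": 0,"wx": 0,"wy": 0,"wz": 0,"fingers": 1},
  ],
)

```text
time: 16.58
tcp_pos: [456.3, -69.7, 235.3]
eef_rot: [[0.099, 0.995, -0.0], [0.995, -0.099, 0.0], [0.0, -0.0, -1.0]]
contact_force: [0.2, 0.1, -1.0]
grip_width: 85.5
gripper_force: 0.0
```

Call:
carry_out(
  plan=[
    {"tx": 0,"ty": 0,"tz": -0.08,"wx": 0,"wy": 0,"wz": 0,"fingers": 1},
    {"tx": 0,"ty": 0,"tz": -0.08,"wx": 0,"wy": 0,"wz": 0,"fingers": 1},
    {"tx": 0,"ty": 0,"tz": -0.08,"wx": 0,"wy": 0,"wz": 0,"fingers": 1},
    {"tx": 0,"ty": 0,"tz": -0.08,"wx": 0,"wy": 0,"wz": 0,"fingers": 1},
    {"tx": 0,"ty": 0,"tz": -0.006,"wx": 0,"wy": 0,"wz": 0,"fingers": 1},
    {"tx": 0,"ty": 0,"tz": 0,"wx": 0,"wy": 0,"wz": 0,"fingers": 0.4},
    {"tx": 0,"ty": 0,"tz": 0,"wx": 0,"wy": 0,"wz": 0,"fingers": 0.4},
    {"tx": 0,"ty": 0,"tz": 0,"wx": 0,"wy": 0,"wz": 0,"fingers": -1},
    {"tx": 0,"ty": 0,"tz": 0,"wx": 0,"wy": 0,"wz": 0,"fingers": -1},
    {"tx": 0,"ty": 0,"tz": 0,"wx": 0,"wy": 0,"wz": 0,"fingers": -1},
    {"tx": 0,"ty": 0,"tz": 0,"wx": 0,"wy": 0,"wz": 0,"fingers": -1},
  ],
)

```text
time: 17.95
tcp_pos: [456.7, -69.9, 74.4]
eef_rot: [[0.099, 0.995, 0.003], [0.995, -0.099, -0.0], [-0.0, 0.003, -1.0]]
contact_force: [-1.8, 0.7, 6.9]
grip_width: 52.9
gripper_force: 62.0
```

Call:
carry_out(
  plan=[
    {"tx": 0,"ty": 0,"tz": 0.03,"wx": 0,"wy": 0,"wz": 0,"fingers": -1},
    {"tx": 0,"ty": 0,"tz": 0.06,"wx": 0,"wy": 0,"wz": 0,"fingers": -1},
    {"tx": 0,"ty": 0,"tz": 0.07,"wx": 0,"wy": 0,"wz": 0,"fingers": -1},
    {"tx": 0,"ty": 0,"tz": 0.04,"wx": 0,"wy": 0,"wz": 0,"fingers": -1},
    {"tx": 0.03,"ty": 0.04,"tz": 0,"wx": 0,"wy": 0,"wz": 0,"fingers": -1},
    {"tx": 0.06,"ty": 0.06,"tz": 0,"wx": 0,"wy": 0,"wz": 0,"fingers": -1},
    {"tx": 0.07,"ty": 0.06,"tz": 0,"wx": 0,"wy": 0,"wz": 0,"fingers": -1},
    {"tx": 0.07,"ty": 0.05,"tz": 0,"wx": 0,"wy": 0,"wz": 0,"fingers": -1},
    {"tx": 0.07,"ty": 0.03,"tz": 0,"wx": 0,"wy": 0,"wz": 0,"fingers": -1},
    {"tx": 0.052,"ty": 0.012,"tz": 0,"wx": 0,"wy": 0,"wz": 0,"fingers": -1},
    {"tx": 0,"ty": 0,"tz": 0,"wx": 0,"wy": 0,"wz": 0,"fingers": -1},
    {"tx": 0,"ty": 0,"tz": 0,"wx": 0,"wy": 0,"wz": 0,"fingers": -1},
  ],
)

```text
time: 19.45
tcp_pos: [630.9, 56.0, 172.5]
eef_rot: [[0.099, 0.995, -0.002], [0.995, -0.099, -0.0], [-0.0, -0.002, -1.0]]
contact_force: [-0.4, -0.0, -3.5]
grip_width: 52.8
gripper_force: 64.3
```

Call:
carry_out(
  plan=[
    {"tx": 0,"ty": 0,"tz": -0.04,"wx": 0,"wy": 0,"wz": 0,"fingers": -1},
    {"tx": 0,"ty": 0,"tz": -0.03,"wx": 0,"wy": 0,"wz": 0,"fingers": -1},
    {"tx": 0,"ty": 0,"tz": -0.02,"wx": 0,"wy": 0,"wz": 0,"fingers": -1},
    {"tx": 0,"ty": 0,"tz": -0.006,"wx": 0,"wy": 0,"wz": 0,"fingers": -1},
    {"tx": 0,"ty": 0,"tz": 0,"wx": 0,"wy": 0,"wz": 0,"fingers": -1},
    {"tx": 0,"ty": 0,"tz": 0,"wx": 0,"wy": 0,"wz": 0,"fingers": -1},
  ],
)

```text
time: 20.2
tcp_pos: [632.4, 56.3, 125.5]
eef_rot: [[0.099, 0.995, 0.001], [0.995, -0.099, 0.0], [0.0, 0.001, -1.0]]
contact_force: [-0.2, 0.7, -3.0]
grip_width: 53.0
gripper_force: 64.3
```

Call:
carry_out(
  plan=[
    {"tx": 0,"ty": 0,"tz": -0.002,"wx": 0,"wy": 0,"wz": 0,"fingers": -1},
    {"tx": 0,"ty": 0,"tz": -0.002,"wx": 0,"wy": 0,"wz": 0,"fingers": -1},
    {"tx": 0,"ty": 0,"tz": -0.002,"wx": 0,"wy": 0,"wz": 0,"fingers": -1},
    {"tx": 0,"ty": 0,"tz": 0,"wx": 0,"wy": 0,"wz": 0,"fingers": -1},
    {"tx": 0,"ty": 0,"tz": 0,"wx": 0,"wy": 0,"wz": 0,"fingers": -1},
  ],
)

```text
time: 20.82
tcp_pos: [632.0, 56.3, 122.6]
eef_rot: [[0.099, 0.995, 0.001], [0.995, -0.099, 0.0], [0.0, 0.001, -1.0]]
contact_force: [-1.5, 0.8, 3.4]
grip_width: 53.2
gripper_force: 64.6
```

Call:
carry_out(
  plan=[
    {"tx": 0,"ty": 0,"tz": 0,"wx": 0,"wy": 0,"wz": 0,"fingers": 0.4},
    {"tx": 0,"ty": 0,"tz": 0,"wx": 0,"wy": 0,"wz": 0,"fingers": 1},
    {"tx": 0,"ty": 0,"tz": 0,"wx": 0,"wy": 0,"wz": 0,"fingers": 1},
    {"tx": 0,"ty": 0,"tz": 0,"wx": 0,"wy": 0,"wz": 0,"fingers": 1},
    {"tx": 0,"ty": 0,"tz": 0,"wx": 0,"wy": 0,"wz": 0,"fingers": 1},
    {"tx": 0,"ty": 0,"tz": 0.05,"wx": 0,"wy": 0,"wz": 0,"fingers": 1},
    {"tx": 0,"ty": 0,"tz": 0.08,"wx": 0,"wy": 0,"wz": 0,"fingers": 1},
    {"tx": 0,"ty": 0,"tz": 0.08,"wx": 0,"wy": 0,"wz": 0,"fingers": 1},
    {"tx": 0,"ty": 0,"tz": 0.05,"wx": 0,"wy": 0,"wz": 0,"fingers": 1},
    {"tx": 0,"ty": 0,"tz": 0,"wx": 0,"wy": 0,"wz": 0,"fingers": 1},
  ],
)

```text
time: 22.08
tcp_pos: [632.9, 56.3, 254.1]
eef_rot: [[0.099, 0.995, 0.005], [0.995, -0.099, 0.0], [0.001, 0.005, -1.0]]
contact_force: [-0.8, 0.1, -1.1]
grip_width: 85.6
gripper_force: 0.0
```

Call:
carry_out(
  plan=[
    {"tx": -0.062,"ty": 0.062,"tz": 0,"wx": 0,"wy": 0,"wz": 0,"fingers": 1},
    {"tx": -0.062,"ty": 0.07,"tz": 0,"wx": 0,"wy": 0,"wz": 0,"fingers": 1},
    {"tx": -0.062,"ty": 0.07,"tz": 0,"wx": 0,"wy": 0,"wz": 0,"fingers": 1},
    {"tx": -0.062,"ty": 0.07,"tz": 0,"wx": 0,"wy": 0,"wz": 0,"fingers": 1},
    {"tx": -0.062,"ty": 0.07,"tz": 0,"wx": 0,"wy": 0,"wz": 0,"fingers": 1},
    {"tx": -0.062,"ty": 0.07,"tz": 0,"wx": 0,"wy": 0,"wz": 0,"fingers": 1},
    {"tx": 0,"ty": 0,"tz": 0,"wx": 0,"wy": 0,"wz": 0,"fingers": 1},
    {"tx": 0,"ty": 0,"tz": 0,"wx": 0,"wy": 0,"wz": 0,"fingers": 1},
  ],
)

```text
time: 23.08
tcp_pos: [445.8, 261.8, 250.7]
eef_rot: [[0.098, 0.995, -0.001], [0.995, -0.098, -0.001], [-0.001, -0.001, -1.0]]
contact_force: [0.5, -0.1, -0.2]
grip_width: 85.4
gripper_force: 0.0
```

Call:
carry_out(
  plan=[
    {"tx": 0,"ty": 0.001,"tz": -0.08,"wx": 0,"wy": 0,"wz": 0,"fingers": 1},
    {"tx": 0,"ty": 0,"tz": -0.08,"wx": 0,"wy": 0,"wz": 0,"fingers": 1},
    {"tx": 0,"ty": 0,"tz": -0.08,"wx": 0,"wy": 0,"wz": 0,"fingers": 1},
    {"tx": 0,"ty": 0,"tz": -0.074,"wx": 0,"wy": 0,"wz": 0,"fingers": 1},
    {"tx": 0,"ty": 0,"tz": 0,"wx": 0,"wy": 0,"wz": 0,"fingers": 1},
    {"tx": 0,"ty": 0,"tz": 0,"wx": 0,"wy": 0,"wz": 0,"fingers": 0.5},
    {"tx": 0,"ty": 0,"tz": 0,"wx": 0,"wy": 0,"wz": 0,"fingers": 0.5},
    {"tx": 0,"ty": 0,"tz": 0,"wx": 0,"wy": 0,"wz": 0,"fingers": -1},
    {"tx": 0,"ty": 0,"tz": 0,"wx": 0,"wy": 0,"wz": 0,"fingers": -1},
    {"tx": 0,"ty": 0,"tz": 0,"wx": 0,"wy": 0,"wz": 0,"fingers": -1},
    {"tx": 0,"ty": 0,"tz": 0,"wx": 0,"wy": 0,"wz": 0,"fingers": -1},
  ],
)

```text
time: 24.45
tcp_pos: [446.2, 263.1, 96.5]
eef_rot: [[0.099, 0.995, 0.002], [0.995, -0.099, 0.001], [0.001, 0.002, -1.0]]
contact_force: [-3.0, -0.5, 5.7]
grip_width: 58.9
gripper_force: 63.5
```

Call:
carry_out(
  plan=[
    {"tx": 0,"ty": 0,"tz": 0.03,"wx": 0,"wy": 0,"wz": 0,"fingers": -1},
    {"tx": 0,"ty": 0,"tz": 0.06,"wx": 0,"wy": 0,"wz": 0,"fingers": -1},
    {"tx": 0,"ty": 0,"tz": 0.07,"wx": 0,"wy": 0,"wz": 0,"fingers": -1},
    {"tx": 0,"ty": 0,"tz": 0.04,"wx": 0,"wy": 0,"wz": 0,"fingers": -1},
    {"tx": 0.04,"ty": -0.03,"tz": 0,"wx": 0,"wy": 0,"wz": 0,"fingers": -1},
    {"tx": 0.07,"ty": -0.05,"tz": 0,"wx": 0,"wy": 0,"wz": 0,"fingers": -1},
    {"tx": 0.08,"ty": -0.05,"tz": 0,"wx": 0,"wy": 0,"wz": 0,"fingers": -1},
    {"tx": 0.08,"ty": -0.04,"tz": 0,"wx": 0,"wy": 0,"wz": 0,"fingers": -1},
    {"tx": 0.07,"ty": -0.03,"tz": 0,"wx": 0,"wy": 0,"wz": 0,"fingers": -1},
    {"tx": 0.054,"ty": -0.014,"tz": 0,"wx": 0,"wy": 0,"wz": 0,"fingers": -1},
    {"tx": 0,"ty": 0,"tz": 0,"wx": 0,"wy": 0,"wz": 0,"fingers": -1},
    {"tx": 0,"ty": 0,"tz": 0,"wx": 0,"wy": 0,"wz": 0,"fingers": -1},
  ],
)

```text
time: 25.95
tcp_pos: [642.1, 155.7, 194.5]
eef_rot: [[0.099, 0.995, -0.002], [0.995, -0.099, -0.0], [-0.0, -0.002, -1.0]]
contact_force: [-0.4, 0.7, -5.5]
grip_width: 58.9
gripper_force: 67.1
```

Call:
carry_out(
  plan=[
    {"tx": 0,"ty": 0,"tz": -0.04,"wx": 0,"wy": 0,"wz": 0,"fingers": -1},
    {"tx": 0,"ty": 0,"tz": -0.03,"wx": 0,"wy": 0,"wz": 0,"fingers": -1},
    {"tx": 0,"ty": 0,"tz": -0.02,"wx": 0,"wy": 0,"wz": 0,"fingers": -1},
    {"tx": 0,"ty": 0,"tz": -0.004,"wx": 0,"wy": 0,"wz": 0,"fingers": -1},
    {"tx": 0,"ty": 0,"tz": 0,"wx": 0,"wy": 0,"wz": 0,"fingers": -1},
    {"tx": 0,"ty": 0,"tz": 0,"wx": 0,"wy": 0,"wz": 0,"fingers": -1},
  ],
)

```text
time: 26.7
tcp_pos: [643.4, 155.8, 148.6]
eef_rot: [[0.099, 0.995, 0.001], [0.995, -0.099, 0.0], [0.0, 0.001, -1.0]]
contact_force: [0.3, 0.9, -5.9]
grip_width: 59.0
gripper_force: 67.2
```

Call:
carry_out(
  plan=[
    {"tx": 0,"ty": 0,"tz": -0.003,"wx": 0,"wy": 0,"wz": 0,"fingers": -1},
    {"tx": 0,"ty": 0,"tz": -0.003,"wx": 0,"wy": 0,"wz": 0,"fingers": -1},
    {"tx": 0,"ty": 0,"tz": -0.002,"wx": 0,"wy": 0,"wz": 0,"fingers": -1},
    {"tx": 0,"ty": 0,"tz": 0,"wx": 0,"wy": 0,"wz": 0,"fingers": -1},
    {"tx": 0,"ty": 0,"tz": 0,"wx": 0,"wy": 0,"wz": 0,"fingers": -1},
  ],
)

```text
time: 27.32
tcp_pos: [643.0, 155.8, 144.6]
eef_rot: [[0.099, 0.995, 0.001], [0.995, -0.099, 0.0], [0.0, 0.001, -1.0]]
contact_force: [-2.3, -0.3, 2.1]
grip_width: 58.7
gripper_force: 67.6
```

Call:
carry_out(
  plan=[
    {"tx": 0,"ty": 0,"tz": 0,"wx": 0,"wy": 0,"wz": 0,"fingers": 0.6},
    {"tx": 0,"ty": 0,"tz": 0,"wx": 0,"wy": 0,"wz": 0,"fingers": 1},
    {"tx": 0,"ty": 0,"tz": 0,"wx": 0,"wy": 0,"wz": 0,"fingers": 1},
    {"tx": 0,"ty": 0,"tz": 0,"wx": 0,"wy": 0,"wz": 0,"fingers": 1},
    {"tx": 0,"ty": 0,"tz": 0,"wx": 0,"wy": 0,"wz": 0,"fingers": 1},
    {"tx": 0,"ty": 0,"tz": 0.05,"wx": 0,"wy": 0,"wz": 0,"fingers": 1},
    {"tx": 0,"ty": 0,"tz": 0.08,"wx": 0,"wy": 0,"wz": 0,"fingers": 1},
    {"tx": 0,"ty": 0,"tz": 0.08,"wx": 0,"wy": 0,"wz": 0,"fingers": 1},
    {"tx": 0,"ty": 0,"tz": 0.04,"wx": 0,"wy": 0,"wz": 0,"fingers": 1},
    {"tx": 0,"ty": 0,"tz": 0,"wx": 0,"wy": 0,"wz": 0,"fingers": 1},
  ],
)

```text
time: 28.58
tcp_pos: [643.7, 155.9, 270.8]
eef_rot: [[0.099, 0.995, 0.004], [0.995, -0.099, 0.001], [0.001, 0.004, -1.0]]
contact_force: [-0.2, 0.3, 0.4]
grip_width: 85.4
gripper_force: 0.0
```

Call:
carry_out(
  plan=[
    {"tx": -0.06,"ty": -0.02,"tz": 0,"wx": 0,"wy": 0,"wz": 0,"fingers": 1},
    {"tx": -0.08,"ty": -0.02,"tz": 0,"wx": 0,"wy": 0,"wz": 0,"fingers": 1},
    {"tx": -0.08,"ty": -0.02,"tz": 0,"wx": 0,"wy": 0,"wz": 0,"fingers": 1},
    {"tx": -0.08,"ty": -0.02,"tz": 0,"wx": 0,"wy": 0,"wz": 0,"fingers": 1},
    {"tx": -0.08,"ty": -0.02,"tz": 0,"wx": 0,"wy": 0,"wz": 0,"fingers": 1},
    {"tx": -0.08,"ty": -0.02,"tz": 0,"wx": 0,"wy": 0,"wz": 0,"fingers": 1},
    {"tx": 0,"ty": 0,"tz": 0,"wx": 0,"wy": 0,"wz": 0,"fingers": 1},
  ],
)

```text
time: 29.45
tcp_pos: [409.8, 95.0, 267.8]
eef_rot: [[0.099, 0.995, -0.003], [0.995, -0.099, -0.001], [-0.001, -0.003, -1.0]]
contact_force: [0.3, 0.5, 0.5]
grip_width: 85.7
gripper_force: 0.0
```

Run:
```python
from h import *
np.set_printoptions(precision=1,suppress=True)
for c in("top","side"):
    img=camera(c)
    cr=img[120:240,220:430] if c=="top" else img[130:290,220:420]
    cv2.imwrite(f"pics/end_{c}.png",cv2.resize(cr[:,:,::-1],None,fx=3.5,fy=3.5,interpolation=cv2.INTER_CUBIC))
    for n in H:
        print(c,n,[(round(d["score"],2),np.array(d["at"])) for d in tip_of(n,c)[:1]])
    print([(round(d["score"],2),np.array(d["at"])) for d in tip_of("sugar_pot",c)[:1]])
```

```text
top canister_largest [(0.78, array([645. , 155.8,  48.2]))]
top canister_large [(0.85, array([625.4,  54.7,  48.3]))]
top canister_small [(0.76, array([618.6, -43.8,  50.8]))]
top canister_smallest [(0.69, array([ 610.4, -142.3,   47.3]))]
[(0.56, array([603. , 399.1,   4.3]))]
side canister_largest [(0.98, array([643.5, 148.3,  47. ]))]
side canister_large [(0.75, array([630.3,  55.5,  48.9]))]
side canister_small [(0.58, array([621. , -42.9,  46.9]))]
side canister_smallest [(0.6, array([ 611.2, -141. ,   47.5]))]
[(0.65, array([606.1, 399.3,  -2.5]))]
```

View pics/end_top.png

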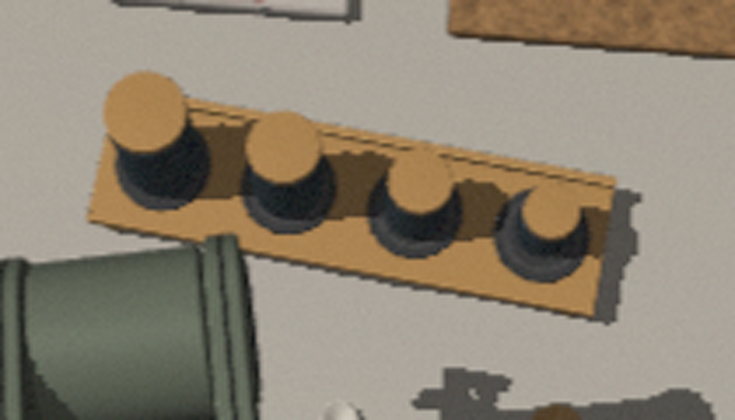

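View pics/end_side.png

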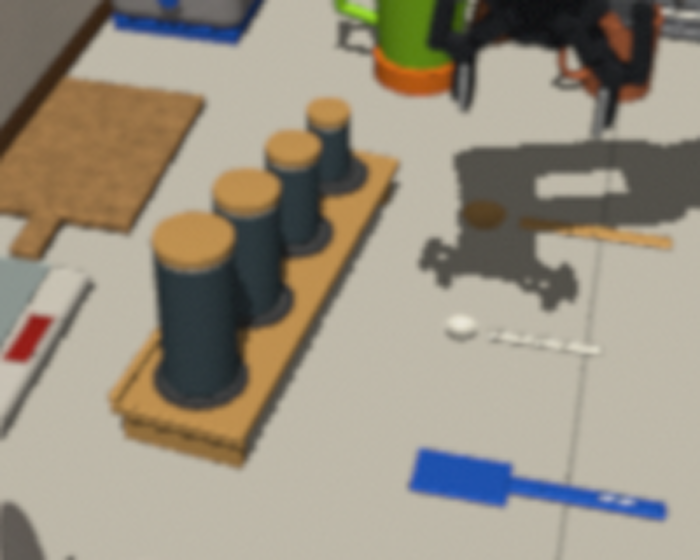

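All four canisters stand upright and centred on their rests, in order. The tallest is at crop (160,140) at the sugar-pot end and the shortest at (545,225) at the blender-jar end. The sugar pot still measures where it stood at the start.

```bash
python3 -c "
from rig import *
print(finish_job())"
```

```text
the job is handed in; nothing more can be done
None
```

I handed the job in: the four canisters stand upright on their rests in height order, tallest by the sugar pot and shortest by the blender jar, and the sugar pot was not moved.

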